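Set up a die plate for driving out its seized dowel

TASK

Set up for driving out the seized dowel: on the dark base plate stand the aluminium block upright on the yellow rectangle and the wooden block upright on the blue one, each centred and squared up so that its 40 mm side runs along the base plate's length, with the red catch dish between them on the white circle in the middle. Then lay the steel die plate, dowel side up, as a bridge on top of both blocks, in line with the base plate and centred over the dish, and stand the brass guide bush on top of it, centred on the dowel. Let go of everything, and leave the green jar where it is.

Things in the scene. Friction and masses are not known exactly. Their poses are not given: they have to be found in the camera images.
- base_plate: Fixed dark steel base plate lying on the bench, 200 x 90 x 8 mm thick (top 8 mm above the bench). Its origin is the centre of its underside; x runs along its 200 mm length, y along its width, z up. A thin white circle (60 mm across) is painted at the middle of its top, directly above the origin; a painted rectangle lies at either end.
- yellow_mark: Yellow rectangle (56 along x by 76 mm along y, paint only, no height) on one end of the base plate's top, its centre 62 mm from the base plate's middle; which end varies. Its origin is its centre, on the base plate's top; its axes are parallel to the base plate's.
- blue_mark: Blue rectangle, same size and axes as the yellow one, on the other end of the base plate, its centre also 62 mm from the middle. Origin at its centre on the base plate's top.
- alu_block: Loose bare aluminium packing block with a black dot on top, 40 (x) x 56 (y) x 50 mm tall (z), about 0.3 kg, standing on the bench. Origin: centre of its underside.
- wood_block: Loose brown wooden packing block, same size and axes: 40 (x) x 56 (y) x 50 mm tall (z), about 0.09 kg. Origin: centre of its underside.
- dish: Loose round red open catch dish, straight-sided, 54 mm outside diameter, 28 mm tall, wall 3 mm, about 0.07 kg. Origin: centre of its underside, z up.
- die_plate: Loose flat bright steel die plate, 150 (x) x 56 (y) x 10 mm thick (z), about 0.65 kg, lying flat on the bench. Black bolt holes near its corners; the seized dowel shows at its middle as a dark spot in a red ring, 15 mm across (flush, no hole to enter). Origin: centre of its underside, z up; the dowel is directly above it. It may lie either way round end for end.
- guide_bush: Loose brass guide bush standing on end: ring of 40 mm outside diameter, 16 mm bore, 30 mm tall, about 0.22 kg. Origin: centre of its underside, z up.
- jar: Small round green closed jar with a black cap, 48 mm diameter, 55 mm tall, standing among the parts; not to be used. Origin: centre of its underside.

How it is judged:
By the outcome, as a careful person would: the job done as asked, in the order asked, and still so for the second after the job is handed in, with the robot touching nothing.
It also fails if it takes over 125 s, if anything falls off the work surface, if the arm or the gripper's body presses on something with over 40 N, if the wrist force passes 120 N, or if a joint passes its speed limit or range.

ROBOT

A 6-joint arm with a two-finger parallel gripper is mounted at the origin on the work surface. World frame = base frame: x ahead of the robot, y to its left, z up, the work surface at z = 0. Lengths are in m, angles in rad, forces in N, time in s.
With the tool pointing down it reaches from about 0.35 to 0.95 m from the base axis. Payload 17.4 kg.
Tool frame: the origin (TCP) lies midway between the tips of the shut fingers; the grasp point (between the pads) lies 19 mm behind it; z points along the fingers, y is the line along which they close (so a half turn about z gives the same grasp; the last joint's range is limited). The gripper opens to 93 mm and grips with 3 to 60 N. Pads are 15 mm wide; open, the fingers measure 128 mm over their backs; the gripper's body (75 mm by 188 mm) begins 65 mm behind the grasp point.
Start: joints at [1.176, 0.116, 1.442, -0, 1.584, -0.038], TCP at [0.236, 0.632, 0.219] pointing down, gripper open.
Joint ranges: [-2.83, 2.83], [-0.83, 2.19], [0.07, 2.5], [-1.14, 4.28], [0.01, 3], [-2.97, 2.97]. Speed limits (rad/s): [1.89, 1.89, 2.22, 3.14, 3.14, 3.14].

INTERFACE

Orientations are given as a unit quaternion [w, x, y, z].
In Python, from workcell import robot, claw, telemetry, eyes, job gives the robot as it stands. Calls block until the motion is done:
- robot.movep(position, orientation): joint-space move of the TCP to a pose.
- robot.move_linear(position, ori=None, v=0.15): straight line of the TCP; ori=None keeps the orientation; v is the mean speed in m/s.
- robot.movej(angles): joint-space move.
- claw.open_jaws() and claw.clamp(): open the fingers fully, or close them until they stop; the grip force is fixed at half the most.
- robot.dwell(seconds).
- robot.inverse_kinematics(position, orientation): joint angles nearest the present ones, or None.
- telemetry.read_state(): the state.
- eyes.camera(name): name is "side" or "top"; returns the picture (384x512x3 uint8, blue, green, red); there is no depth.
- eyes.calibration(name): a dict with "fovy" (degrees; the focal length in pixels is half the picture's height over the tangent of half this angle, whatever the lens; pixels are square), "cx", "cy" (the principal point, pixels), "k1" (the pictures are not rectified: a ray, as slopes to the right and down, at radius r is drawn at 1 + k1 r^2 times it, then the intrinsics apply), "xyz" and "rotation" of the camera in the world. Camera axes: x right, y down, z forward; pixel columns grow to the right and rows downward; lengths in m; the calibration is good to about 2 mm. A picture is of the moment at which its call begins. calibration takes no time and is no camera call.
A pose or a line that the arm cannot do raises robot.Unreachable and nothing moves.
- job.job_done(): hands the job in; it is judged then, once.
The state is a dict: "t": time; "qpos": joint angles; "qd": joint speeds; "effort": joint torques, N m; "tcp_pos": TCP position; "ee_rot": TCP orientation; "force": force on the tool from outside, world axes, zero at the start; "ft_torque": the same for the moment, N m; "gripper_width": finger opening in m; "finger_force": force on a finger pad.
Only numpy, scipy, OpenCV 4.12 (cv2) and the standard library are available. Lean on these libraries where they do the work, as an engineer would, in place of code of your own. Each camera call takes 0.05 s, during which the arm holds its last target. There are 200 camera calls.

## Working session

There is one attempt and no reset: what is moved stays moved. The work goes in short steps, each a Python script; the robot and the scene stay as the last script left them, time stands still between calls to the robot, and variables do not carry over. Pictures are saved under pics/ and viewed, at most 14 in all, crops included, and the job is handed in when it is done.

```bash
mkdir -p pics; ls
python3 - <<'E'
from workcell import robot, claw, telemetry, eyes, job
import cv2
for n in("top","side"):
    cv2.imwrite(f"pics/{n}0.png",eyes.camera(n)); print(n,eyes.calibration(n))
s=telemetry.read_state();print(s)
E
```

```text
pics
top {'fovy': 44.147880455098935, 'cx': 253.75910000854742, 'cy': 191.92072391174995, 'k1': -0.18821584967220217, 'xyz': array([ 0.4636197 , -0.01810354,  1.27850164]), 'rotation': array([ 0.02319441, -0.69953067,  0.71407441, -0.01471697])}
side {'fovy': 44.6712114110764, 'cx': 250.33708228826518, 'cy': 191.51548377875085, 'k1': 0.06747490938073013, 'xyz': array([ 0.40091082, -0.74990032,  0.97521715]), 'rotation': array([-0.32763428,  0.9393289 , -0.09410178,  0.0382341 ])}
{'t': 0.1, 'qpos': array([ 1.17618409e+00,  1.16423973e-01,  1.44217441e+00, -2.30611783e-05,
        1.58400094e+00, -3.77983127e-02]), 'qd': array([-1.09464186e-04, -4.06412464e-04, -1.82111694e-03,  1.41389346e-03,
       -8.96571630e-05, -1.14143276e-03]), 'effort': array([ 2.30561011e-03, -7.22893953e+01, -6.23868871e+01,  7.83635513e-02,
        2.27796554e-02, -1.06972215e-05]), 'tcp_pos': array([0.23571704, 0.6323164 , 0.21800341]), 'ee_rot': array([-9.67163559e-05,  1.77462166e-01,  9.84127495e-01, -4.94088884e-04]), 'force': array([ 0.98493948, -0.59700153, -0.4986738 ]), 'ft_torque': array([-0.01526456, -0.02606316,  0.04792697]), 'finger_force': 0.0, 'gripper_width': 0.09282962093485188}
```

View pics/top0.png

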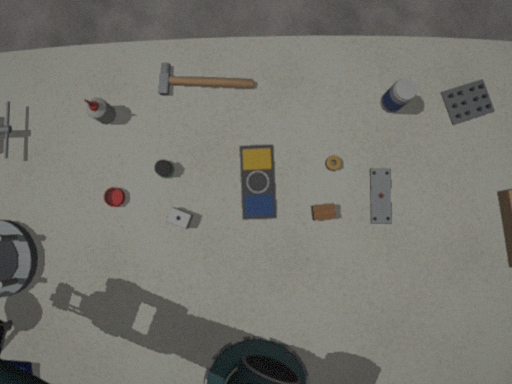

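View pics/side0.png

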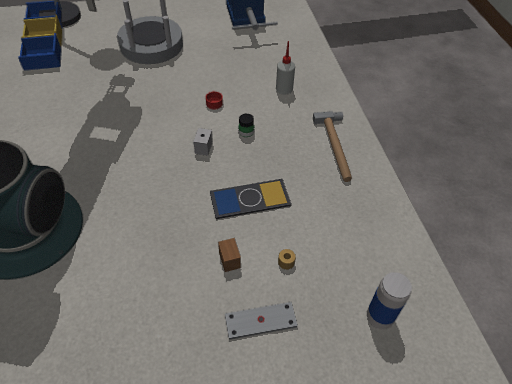

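The top view shows the base plate at (258,182) with its yellow end up, alu block (180,217), wood block (323,212), dish (115,197), bush (333,162), die plate (380,196) and jar (164,168). The side view shows the same layout. Next I'll zoom in so I can segment the parts.

```bash
cat > h.py <<'E'
import cv2, numpy as np
from scipy.spatial.transform import Rotation as R
from workcell import robot, claw, telemetry, eyes, job
C={n:eyes.calibration(n) for n in("top","side")}
def cam(n):
    c=C[n]; f=192/np.tan(np.radians(c['fovy'])/2)
    K=np.array([[f,0,c['cx']],[0,f,c['cy']],[0,0,1.]])
    return K,np.array([c['k1'],0,0,0.]),R.from_quat(np.roll(c['rotation'],-1)).as_matrix(),c['xyz']
def ray(n,p,z):
    K,D,Rm,o=cam(n); u=cv2.undistortPoints(np.array(p,float).reshape(-1,1,2),K,D).reshape(-1,2)
    d=np.c_[u,np.ones(len(u))]@Rm.T
    return (o+d*((z-o[2])/d[:,2])[:,None])[:,:2]
def proj(n,P):
    K,D,Rm,o=cam(n); P=np.array(P,float).reshape(-1,3)
    return cv2.projectPoints((P-o)@Rm,np.zeros(3),np.zeros(3),K,D)[0].reshape(-1,2)
E
python3 - <<'E'
from h import *
t=cv2.imread('pics/top0.png');s=cv2.imread('pics/side0.png')
def tile(im,c,h=25):
    x,y=c; return cv2.resize(im[y-h:y+h,x-h:x+h],(195,195),interpolation=cv2.INTER_NEAREST)
T=[(180,217),(323,212),(115,197),(333,162)];S=[(203,142),(230,255),(214,100),(287,258)]
m=np.vstack([np.hstack([tile(t,c) for c in T]),np.hstack([tile(s,c) for c in S])])
m2=np.hstack([cv2.resize(t[i[1]-43:i[1]+43,i[0]-43:i[0]+43],(195,195),interpolation=cv2.INTER_NEAREST) if k==0 else cv2.resize(s[i[1]-43:i[1]+43,i[0]-43:i[0]+43],(195,195),interpolation=cv2.INTER_NEAREST) for k,i in [(0,(258,182)),(0,(380,196)),(1,(250,198)),(1,(261,320))]])
cv2.imwrite('pics/m1.png',np.vstack([m,m2]))
hsv=cv2.cvtColor(t,cv2.COLOR_BGR2HSV)
for p in [(180,213),(186,222),(170,213),(195,200),(323,210),(323,218),(115,190),(333,155),(257,160),(258,206),(243,180),(380,180),(270,182)]: print(p,hsv[p[1],p[0]])
hs=cv2.cvtColor(s,cv2.COLOR_BGR2HSV)
for p in [(203,134),(201,147),(209,147),(190,160),(229,245),(230,262),(240,320),(220,200)]: print('s',p,hs[p[1],p[0]])
# check geometry of known robot: yaw/base rays
print(ray('top',[(257,158.5),(258,182),(258,206)],.008), ray('side',[(250.5,198)],.008))
E
```

```text
(180, 213) [ 50   5 143]
(186, 222) [ 30   4 144]
(170, 213) [ 60   4 140]
(195, 200) [ 23  22 141]
(323, 210) [ 15 131 103]
(323, 218) [ 13 114 101]
(115, 190) [  3 156 126]
(333, 155) [ 20  86 127]
(257, 160) [ 22 179 137]
(258, 206) [109 130  96]
(243, 180) [90  8 64]
(380, 180) [ 60   7 110]
(270, 182) [170  11  69]
s (203, 134) [150   6  41]
s (201, 147) [ 0  0 66]
s (209, 147) [120   5  48]
s (190, 160) [ 19  15 137]
s (229, 245) [ 12 127 108]
s (230, 262) [ 14 120  51]
s (240, 320) [105   8 127]
s (220, 200) [108 152  94]
[[ 0.62213328 -0.01413507]
 [ 0.55845368 -0.01550626]
 [ 0.49390278 -0.01416955]] [[ 0.56197827 -0.01919706]]
```

View pics/m1.png

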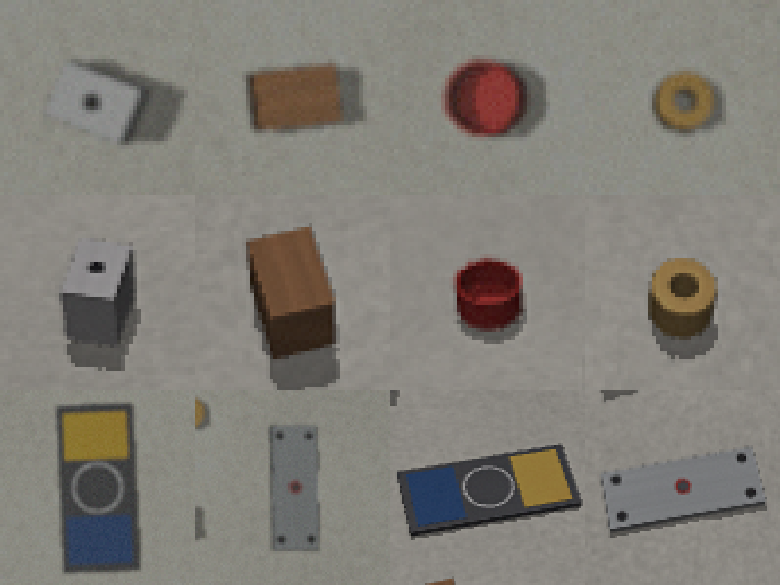

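The crops show both blocks standing upright: alu with its dot at about (180,217), wood with its 56 mm side along image x. The die plate's ring is at (380,196). The top faces stand out best in the side view. Next step is the full measurement in both views.

```bash
cat >> h.py <<'E'
def mask(im,box,f):
    """2x4-upsampled mask in box (x0,y0,x1,y1); f(h,s,v,b,g,r)->bool; biggest contour in full-picture pixels"""
    x0,y0,x1,y1=box; U=8
    c=im[y0:y1,x0:x1]; M=cv2.warpAffine(c,np.array([[U,0,(U-1)/2],[0,U,(U-1)/2]],float),((x1-x0)*U,(y1-y0)*U),flags=cv2.INTER_CUBIC,borderMode=cv2.BORDER_REPLICATE)
    M=cv2.GaussianBlur(M,(9,9),0)
    ch=[*cv2.split(cv2.cvtColor(M,cv2.COLOR_BGR2HSV).astype(int)),*cv2.split(M.astype(int))]
    k=cv2.findContours((f(*ch)*255).astype(np.uint8),cv2.RETR_EXTERNAL,cv2.CHAIN_APPROX_NONE)[0]
    k=max(k,key=cv2.contourArea)
    return (k.reshape(-1,2)+.5)/U-.5+[x0,y0]
def rect(n,k,z):
    """contour at plane height z -> centre, long, short (mm), yaw of the long side (deg)"""
    w=ray(n,k,z).astype(np.float32)
    (c,(a,b),t)=cv2.minAreaRect(w*1000)
    if a<b: a,b,t=b,a,t+90
    m=cv2.moments((w*1e5).reshape(-1,1,2))
    return np.round([m['m10']/m['m00']/100,m['m01']/m['m00']/100,*c,a,b,(t+90)%180-90],1)
E
cat > meas.py <<'E'
from h import *
def run(t,s):
    red=lambda h,S,v,b,g,r:(r-g>35)&(r-b>30)
    wood=lambda h,S,v,b,g,r:(S>75)&(h<19)
    woodtop=lambda h,S,v,b,g,r:(S>75)&(h<19)&(v>82)
    gold=lambda h,S,v,b,g,r:(S>50)&(h>14)&(h<30)
    out={}
    def p(name,n,box,f,z):
        try: print(name,n,rect(n,mask(t if n=='top' else s,box,f),z))
        except Exception as e: print(name,n,e)
    yel=lambda h,S,v,b,g,r:(S>110)&(h>15)&(h<30)
    blu=lambda h,S,v,b,g,r:(S>75)&(h>95)&(h<125)
    p('base','top',(230,135,286,228),lambda h,S,v,b,g,r:(v<108)|(S>70),.008)
    p('yel','top',(230,135,286,228),yel,.008);p('yel','side',(200,170,300,225),yel,.008)
    p('blu','top',(230,135,286,228),blu,.008);p('blu','side',(200,170,300,225),blu,.008)
    p('alu','top',(160,195,193,235),lambda h,S,v,b,g,r:(S<12)&(v>125),.05)
    p('aludot','top',(170,208,188,226),lambda h,S,v,b,g,r:(v<100),.05)
    p('alu','side',(185,120,220,165),lambda h,S,v,b,g,r:(v>100)&(b>r-6),.05)
    p('wood','top',(305,195,345,228),woodtop,.05)
    p('wood','side',(205,225,250,280),woodtop,.05)
    p('dish','top',(95,175,140,220),red,.028);p('dish','side',(195,80,232,118),red,.028)
    p('bush','top',(318,145,350,180),gold,.03)
    p('bush','side',(270,240,305,280),lambda h,S,v,b,g,r:(S>50)&(h>14)&(v>115),.03)
    p('ring','top',(370,185,392,207),lambda h,S,v,b,g,r:(r-g>12),.01)
    p('ring','side',(250,308,272,332),lambda h,S,v,b,g,r:(r-g>20),.01)
    p('die','top',(360,160,402,230),lambda h,S,v,b,g,r:(v<128)&(S<14)|(v<90)|(r-g>15),.01)
    p('die','side',(215,295,305,345),lambda h,S,v,b,g,r:(b-r>-6)&(v>75),.01)
if __name__=='__main__': run(cv2.imread('pics/top0.png'),cv2.imread('pics/side0.png'))
E
python3 meas.py
```

```text
base top [559.9 -14.8 560.  -15.2 201.8  94.8   1.2]
yel top [622.3 -12.4 622.2 -12.3  78.   57.8 -88.7]
yel side [622.7 -13.9 622.7 -13.9  77.4  57.6 -89. ]
blu top [498.2 -15.1 498.3 -15.1  77.6  58.  -88.7]
blu side [498.9 -16.3 498.9 -16.1  78.8  58.  -88.7]
alu top [466.1 196.1 465.3 197.   55.9  41.7  66.6]
aludot top [487.2 182.6 488.2 183.5  32.1   8.5  67.4]
alu side [467.1 192.5 465.5 187.7  67.4  43.5  64.9]
wood top [ 475.2 -184.7  475.1 -184.4   56.6   38.3  -85.1]
wood side [ 476.2 -186.7  475.8 -187.    55.6   40.   -84.7]
dish top [526.1 373.2 526.1 375.7  53.3  51.6  82. ]
dish side [525.  361.6 525.1 360.9  81.9  53.   80.4]
bush top [ 605.2 -216.1  605.  -216.    42.5   40.7  -46.4]
bush side [ 606.8 -217.8  606.9 -217.8   38.6   37.8  -71.5]
ring top [ 516.  -347.1  515.7 -346.9   16.9   16.2   48.6]
ring side [ 516.3 -347.9  516.2 -348.1   16.3   15.9  -52.6]
die top [ 515.5 -346.4  515.4 -346.6  155.3   63.2   -0.8]
die side [ 515.7 -348.4  515.8 -351.8  152.4   65.4   -0.8]
```

Both views agree to 1–2 mm and the sizes match. Base yaw is 1.2°, with its middle at (560.5, -14.4). Now the aluminium block.

```bash
cat >> h.py <<'E'
YAW=1.2; MID=np.array([.5605,-.0144])
def quat(a): return np.roll((R.from_euler('z',a,degrees=True)*R.from_euler('x',180,degrees=True)).as_quat(),1)
def on(x,y=0.): # base plate frame -> world
    t=np.radians(YAW); return MID+[x*np.cos(t)-y*np.sin(t),x*np.sin(t)+y*np.cos(t)]
def st(m=''):
    s=telemetry.read_state(); print(m,'t%.1f'%s['t'],np.round(s['tcp_pos']*1000,1),'w%.1f'%(s['gripper_width']*1000),'F',np.round(s['force'],1),'q6 %.2f'%s['qpos'][5]); return s
def flip(xy,a):
    def c(b):
        q=robot.inverse_kinematics([*xy,.13],quat(b)); return 9 if q is None else abs(q[5])
    return min((a,a+180),key=c)
HI=.13
def pick(xy,a,z,hi=HI):
    robot.movep([*xy,hi],quat(a)); robot.move_linear([*xy,z],v=.15); claw.clamp(); st('grip')
    robot.move_linear([*xy,hi],v=.2)
def place(xy,a,z,hi=HI):
    robot.movep([*xy,hi],quat(a)); robot.move_linear([*xy,z+.012],v=.2); robot.move_linear([*xy,z],v=.03); st('down')
    claw.open_jaws(); robot.move_linear([*xy,hi],v=.2); st('up')
E
python3 - <<'E'
from h import *
f=flip(on(.062),YAW)-YAW; print(f)
pick([.466,.1953],-23.4+f,.015)
place(on(.062),YAW+f,.0235)
E
```

```text
0.0
grip t3.7 [466.  195.3  15.1] w55.9 F [-1.  -1.   2.4] q6 2.33
down t6.6 [622.4 -13.1  23.4] w55.6 F [ 0.3 -0.8 -0.9] q6 1.49
up t8.1 [622.  -13.1 128.7] w93.2 F [-0.3 -0.1  0.3] q6 1.49
```

Run:
```python
from h import *
pick([.4757,-.1857],5,.015)
place(on(-.062),YAW,.0235)
robot.movep([.5258,.373,HI],quat(YAW))
t,s=eyes.camera('top'),eyes.camera('side'); cv2.imwrite('pics/top1.png',t);cv2.imwrite('pics/side1.png',s);st()
m=np.hstack([cv2.resize(i,(400,400),interpolation=cv2.INTER_NEAREST) for i in (t[132:232,208:308],s[145:245,200:300])]);cv2.imwrite('pics/m2.png',m)
p={(n,w):rect(n,mask(i,b,f),.058) for n,i,w,b,f in [
 ('top',t,'wood',(236,185,282,225),lambda h,S,v,b,g,r:(S>75)&(h<19)&(v>82)),
 ('side',s,'wood',(205,165,250,225),lambda h,S,v,b,g,r:(S>75)&(h<19)&(v>82)),
 ('top',t,'alu',(236,135,282,180),lambda h,S,v,b,g,r:(S<30)&(v>115)),
 ('side',s,'alu',(245,150,300,215),lambda h,S,v,b,g,r:(S<12)&(v>100))]}
for k in p: print(k,p[k])
print(on(.062),on(-.062))
```

```text
grip t10.6 [ 475.7 -185.7   15.1] w55.7 F [-0.9 -0.6  1.7] q6 1.06
down t13.2 [498.5 -15.7  23.5] w56.0 F [-0.4  0.3 -0.1] q6 1.47
up t14.7 [498.1 -15.7 128.8] w92.7 F [-0.2 -0.3 -1. ] q6 1.47
 t16.2 [526.3 371.9 130.2] w92.9 F [-0.2 -0.7 -1.5] q6 2.13
('top', 'wood') [498.1 -15.1 498.  -15.1  55.1  38.5 -88.5]
('side', 'wood') [498.9 -16.5 498.8 -16.7  56.   39.9 -88.4]
('top', 'alu') [638.8 -22.7 620.  -18.2 119.6 117.4  88.7]
('side', 'alu') [624.2 -13.7 624.7 -15.2  60.9  43.5 -86.2]
[ 0.6224864  -0.01310157] [ 0.4985136  -0.01569843]
```

View pics/m2.png

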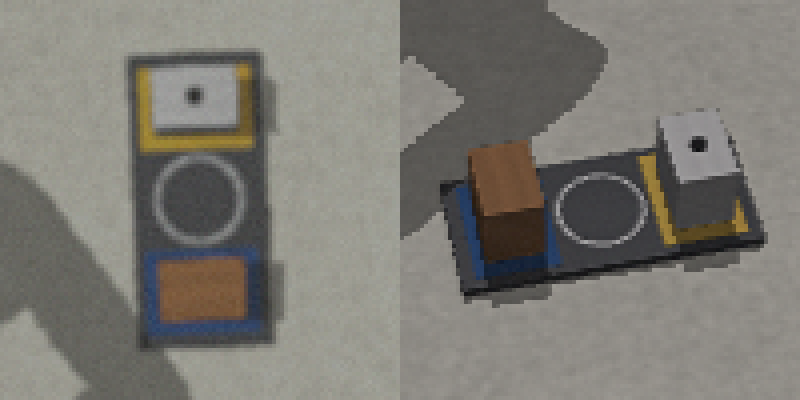

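Both blocks stand inside their rectangles. The wood block is within 1 mm. The alu dot is at about (256.5,156) in the top view and (274.6,181) in the side view, so I'll measure it more closely and then place the dish.

Run:
```python
from h import *
t,s=cv2.imread('pics/top1.png'),cv2.imread('pics/side1.png')
dk=lambda h,S,v,b,g,r:v<90
print('dot',rect('top',mask(t,(250,150,263,162),dk),.058),rect('side',mask(s,(270,176,280,186),dk),.058))
print('alu top',rect('top',mask(t,(244,148,270,166),lambda h,S,v,b,g,r:(S<45)&(v>100)),.058))
xy=[.5258,.373]
pick(xy,YAW,.005)
place(on(0),YAW,.0135)
robot.movep([.516,-.3475,HI],quat(-.8))
t,s=eyes.camera('top'),eyes.camera('side'); cv2.imwrite('pics/top2.png',t);cv2.imwrite('pics/side2.png',s);st()
red=lambda h,S,v,b,g,r:(r-g>35)&(S>130)&((h<9)|(h>170))
for n,i,b in(('top',t,(236,160,282,205)),('side',s,(225,165,275,225))): print(rect(n,mask(i,b,red),.036))
print(on(0))
m=np.hstack([cv2.resize(i,(400,400),interpolation=cv2.INTER_NEAREST) for i in (t[132:232,208:308],s[145:245,200:300])]);cv2.imwrite('pics/m3.png',m)
```

```text
dot [623.9 -12.2 623.8 -12.2   8.8   8.1  -1.2] [624.3 -13.8 624.3 -13.7  12.1  11.3  78.8]
alu top [623.6 -12.3 623.9 -12.4  56.5  43.5 -87.9]
grip t18.2 [525.9 373.1   5.2] w53.9 F [-0.3  0.1  1.2] q6 2.13
down t21.6 [560.4 -14.4  13.4] w53.9 F [ 0.1 -0.4 -1.1] q6 1.48
up t23.2 [560.  -14.4 128.7] w93.1 F [-0.   0.4  0.2] q6 1.48
 t24.6 [ 516.6 -346.4  130. ] w92.7 F [ 0.4 -0.1 -0. ] q6 0.95
[560.7 -14.  560.5 -14.   50.5  49.2 -12.4]Traceback (most recent call last):
  File "<stdin>", line 12, in <module>
  File "h.py", line 23, in mask
    k=max(k,key=cv2.contourArea)
ValueError: max() iterable argument is empty
```

The dish is centred to within 0.5 mm. The side view was probably blocked by the arm. The alu block sits 1.5 mm too far out, so I'll nudge it now, then lay the die plate.

Run:
```python
from h import *
a,b=on(.062),on(.0606)
robot.movep([*a,HI],quat(YAW)); robot.move_linear([*a,.0235],v=.15); claw.clamp(); st('regrip')
robot.move_linear([*a,.0275],v=.05); robot.move_linear([*b,.0275],v=.02); robot.move_linear([*b,.0237],v=.03); claw.open_jaws(); robot.move_linear([*b,HI],v=.2)
robot.movep([.40,.35,.2],quat(YAW)); robot.dwell(.3)
t,s=eyes.camera('top'),eyes.camera('side'); cv2.imwrite('pics/top3.png',t);cv2.imwrite('pics/side3.png',s);st()
dk=lambda h,S,v,b,g,r:v<90
try:
  print('dot',rect('top',mask(t,(250,150,263,162),dk),.058),rect('side',mask(s,(270,176,280,186),dk),.058))
  print('die',rect('top',mask(t,(370,185,392,207),lambda h,S,v,b,g,r:(r-g>12)),.01))
except Exception as e: print(e)
m=np.hstack([cv2.resize(i,(400,400),interpolation=cv2.INTER_NEAREST) for i in (t[132:232,208:308],s[145:245,200:300])]);cv2.imwrite('pics/m3.png',m)
```

```text
regrip t27.4 [622.5 -13.1  23.6] w55.7 F [-0.3  0.7  1.9] q6 1.49
 t31.6 [400.2 349.9 200. ] w93.1 F [-0.3  0.2 -0.3] q6 2.22
dot [622.3 -11.9 622.2 -11.7   9.    8.7  43.6] [622.8 -13.5 622.3 -13.5  12.3  11.2  38.7]
die [ 516.  -347.2  515.8 -347.1   16.9   16.1   44.1]
```

View pics/m3.png

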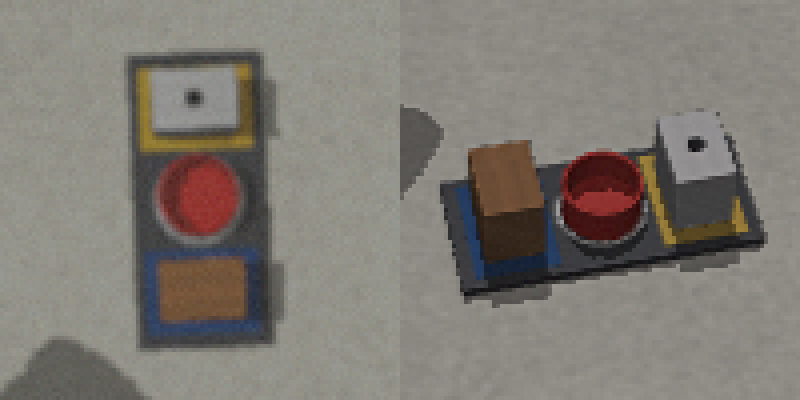

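The dish sits concentric with its circle and the alu dot, at (256.5,156.5), is now within 0.5 mm. Next is the die plate.

Run:
```python
from h import *
pick([.5160,-.3474],-.8,.003,.15); 
place(on(0),YAW,.0613,.15)
robot.movep([.6060,-.2170,.15],quat(YAW)); robot.dwell(.2)
t=eyes.camera('top'); robot.movep([.40,-.40,.2],quat(YAW)); robot.dwell(.2);t,s=eyes.camera('top'),eyes.camera('side');cv2.imwrite('pics/top4.png',t);cv2.imwrite('pics/side4.png',s);st()
print(on(0))
try:
  print('ring',rect('top',mask(t,(246,168,272,196),lambda h,S,v,b,g,r:(r-g>12)),.068))
  print('bush',rect('top',mask(t,(318,145,350,180),lambda h,S,v,b,g,r:(S>50)&(h>14)&(h<30)),.03))
  print('ring',rect('side',mask(s,(230,155,270,205),lambda h,S,v,b,g,r:(r-g>20)),.068))
except Exception as e: print(e)
m=np.hstack([cv2.resize(i,(400,400),interpolation=cv2.INTER_NEAREST) for i in (t[132:232,208:308],s[145:245,200:300])]);cv2.imwrite('pics/m4.png',m)
```

```text
grip t36.0 [ 516.  -347.5    3. ] w55.6 F [ 0.3 -0.6  0.3] q6 0.95
down t39.2 [560.5 -14.4  61.3] w55.6 F [-0.   0.5 -5. ] q6 1.48
up t40.6 [560.2 -14.4 148.9] w92.9 F [-0.7  0.4  0.2] q6 1.48
 t43.0 [ 400.6 -399.6  199.8] w92.9 F [-0.3 -0.3  0.2] q6 0.72
[ 0.5605 -0.0144]
ring [560.3 -13.1 560.4 -13.4  16.3  16.1  43.9]
bush [ 605.3 -216.1  605.1 -216.1   42.3   40.7  -46.4]
ring [568.8 -65.1 568.2 -67.6  40.9  16.3  75.5]
```

View pics/m4.png

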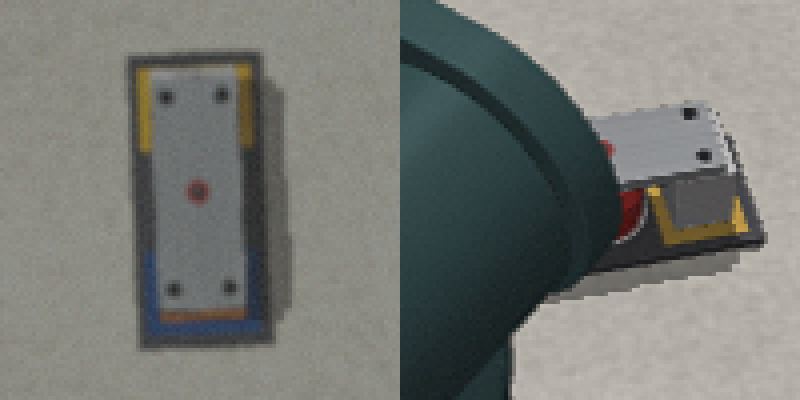

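The die plate bridges both blocks, with its ring at about (257.5,180) in the top view, within 1 mm of centre. Now the bush.

Run:
```python
from h import *
pick([.6060,-.2168],YAW,.005,.15)
place(on(0),YAW,.0734,.17)
robot.movep([.40,.35,.2],quat(YAW)); robot.dwell(.3)
t,s=eyes.camera('top'),eyes.camera('side');cv2.imwrite('pics/top5.png',t);cv2.imwrite('pics/side5.png',s);st()
gold=lambda h,S,v,b,g,r:(S>50)&(h>14)&(h<30)
try:
  print('bush',rect('top',mask(t,(246,168,270,193),gold),.098))
  print('bush',rect('side',mask(s,(225,130,275,215),lambda h,S,v,b,g,r:(S>50)&(h>14)&(v>115)),.098))
except Exception as e: print(e)
m=np.hstack([cv2.resize(i,(400,400),interpolation=cv2.INTER_NEAREST) for i in (t[132:232,208:308],s[135:235,200:300])]);cv2.imwrite('pics/m5.png',m)
```

```text
grip t46.1 [ 606.  -216.8    4.9] w38.9 F [-0.3 -1.1 -0.5] q6 1.17
down t49.0 [560.5 -14.3  73.4] w39.0 F [ 0.7 -0.9 -1.7] q6 1.48
up t50.6 [560.2 -14.4 168.8] w93.0 F [ 1.2  0.  -0.2] q6 1.48
 t52.5 [400.2 349.8 200. ] w92.5 F [-0.3  0.4  0.5] q6 2.22
bush [560.2 -13.5 560.4 -13.6  40.7  40.7 -72.7]
bush [561.1 -14.7 561.1 -14.5  38.7  38.2 -52.2]
```

View pics/m5.png

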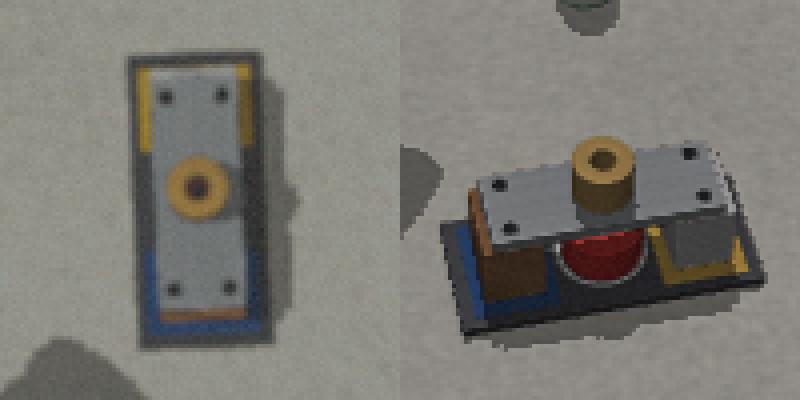

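View pics/top5.png

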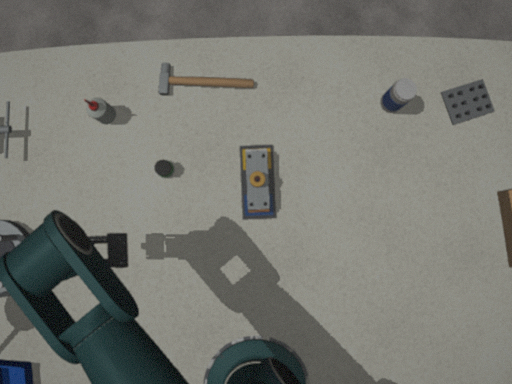

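The bush sits on the ring at about (257,179) in the top view, within 1 mm. The jar is still at (164,168) and the arm is clear, so I'm handing in.

```bash
python3 -c "
from workcell import job
print(job.job_done())"
```

```text
the job is handed in; nothing more can be done
None
```

The job is handed in at about 53 s of the 125 s: both blocks, the dish, the die plate and the bush are placed as asked, each measured within about 1 mm of its target, with the jar untouched and the arm clear.

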